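# Open the vial well's heavy flap with its lever

## Robot

A 6-joint arm with a two-finger parallel gripper is mounted at the origin on a cart in front of the work surface, level with it; the furniture and walls round the work are solid. World frame = base frame: x ahead of the robot, y to its left, z up, the work surface at z = 0. Lengths are in m, angles in rad, forces in N, time in s.
With the tool pointing down it reaches from about 0.425 to 0.95 m from the base axis. Payload 3.5 kg.
Tool frame: the origin (TCP) lies between the finger pads; the fingertips stand 19 mm ahead of it and the grasp point (between the pads) is the TCP; y points along the fingers, z is the direction in which the jaws open and shut, and the axes are right-handed (so a half turn about y gives the same grasp; the last joint's range is limited). The gripper opens to 85 mm and grips with 20 to 120 N. Pads are 22 mm wide; open, the fingers measure 114 mm over their backs; the gripper's body (76 mm by 85 mm) begins 54 mm behind the grasp point. The pads swing forward as they close: fully open they stand 13 mm farther back than shut.
Start: joints at [-1.472, 0.286, 1.577, -0, 1.279, -0.15], TCP at [0.166, -0.654, 0.25] pointing down, gripper open.
Joint ranges: [-2.77, 2.77], [-0.9, 2.22], [0.21, 2.48], [-1.53, 4.67], [0.24, 2.81], [-2.84, 2.84]. Speed limits (rad/s): [2.79, 2.79, 3.14, 3.14, 3.14, 3.14].

## Interface

Orientations are given as a unit quaternion [x, y, z, w].
In Python, from plant import get_state, read_camera, camera_model, sign_off gives the robot as it stands.
- The arm moves only by the tool carry_out, never from a script. Its argument "moves" is a list of rows, each a list of 7 numbers: the turn, a rotation vector about the tool's x, y, z in rad, then the shift along the tool's x, y, z in m, then the closure, from -1 (fully open) to 1 (shut). In form: [[wx, wy, wz, dx, dy, dz, jaw], ...]. A call has 1 to 10 rows; each row shifts and turns the commanded pose from where the row before left it, along the tool's axes as they then stand; what a row does not reach is not made up. A row lasts 1/8 s, in which the tool goes at most 62.5 mm and 10.7 degrees, less where a joint would pass 70% of its speed; a pose out of reach is approached as far as the arm can. A call is refused whole if a number of a shift passes 0.0625 or a number of a turn 0.188, either way. A call with a gripper value outside its range is refused whole. The fingers move at their own pace and stop on an object; "squeeze" is the grip in N (left out, the last holds). Time passes only in rows, so rows that do not move let the fingers close. It gives the time, the measured TCP pose, the force and the opening at its end, in the units of the state.
- get_state(): the state, without advancing time (a new reading comes with each control period).
- read_camera(name): name is "side" or "top"; returns the picture (384x512x3 uint8, blue, green, red); there is no depth.
- camera_model(name): a dict with "camera_matrix" (3x3 intrinsics, pixels), "D" ([k1, k2, p1, p2, k3] as OpenCV has them; the pictures are not rectified), "pose" (4x4, takes a point from camera to world coordinates). Camera axes: x right, y down, z forward; pixel columns grow to the right and rows downward; lengths in m; the calibration is good to about 2 mm. A picture is of the moment at which its call begins. camera_model takes no time and is no camera call.
- sign_off(): hands the job in, once; it reports no verdict.
The state is a dict: "time": time; "qpos": joint angles; "dq": joint speeds; "joint_efforts": joint torques, N m; "eef_pos": TCP position; "tcp_rot": TCP orientation; "contact_force": force on the tool from outside, world axes, zero at the start; "wrist_torque": the same for the moment, N m; "opening": opening from 0.0 (shut) to 1.0 (fully open).
Only numpy, scipy, OpenCV 4.12 (cv2) and the standard library are available. Lean on these libraries where they do the work, as an engineer would, in place of code of your own. Each camera call takes 0.05 s, during which the arm holds its last target. There are 200 camera calls.

## Task

Open the vial well: first push the safety prop under the lever aside by its upright handle until it is right out, well clear of the lever, then press the long end of the lever down onto its stop so that the heavy flap at the short end rises. Finish while holding the lever down with the flap open. Use the fingertips only, on the prop and the lever: grip and lift nothing, do not touch the flap, leave the lever lying in its fork, and do not shift or tip the things standing around.

Things in the scene. Friction and masses are not known exactly. Their poses are not given: they have to be found in the camera images.
- unit: Fixed base plate of the vial well, 355 x 116 x 8 mm. Origin in the worktop plane on its long centre line. x runs along the lever from the long end (plate ends at -190 mm) to the well (+165 mm), y points away from the robot, z up; the long end is to the robot's left. Rubber-topped stop post 45 mm high at x = -50 mm under the lever. Sliding prop at x = -85 mm, its handle at x = -172 mm.
- lever_pad (a point): Centre of the top face of the black finger pad (30 mm along the lever x 26 mm) at the long end; press here. At rest about 104 mm above the worktop, sloping up 15 degrees outward; with the lever on its stop about 39 mm, sloping down 15 degrees. Pressing takes about 2 to 4 N, then much more on the stop.
- lever_pivot (a point): Centre of the lever's pivot pin (8 mm diameter), loose in the open-topped slots of the fork (two cheeks 40 mm long, 82 mm high), 64 mm above the worktop.
- lever: The lever: loose flat steel bar 181 x 16 x 8 mm with a crosswise pin lying in the fork. Origin at the pin; at rest its z axis is vertical and its x axis parallel to the base plate's. Pad 125 mm from the pin on the -x side (high at rest), raised rounded tip 60 mm from it on the +x side, under the flap's lip. Full stroke about 30 degrees.
- well_mouth (a point): Centre of the mouth of the well: a grey open-topped box 70 x 90 mm, rim 65 mm above the worktop, at x = 80 to 150 mm of the base plate, two vials inside, shut by the flap, which is hinged at the far end (x = 150 mm).
- flap (a joint): Opening angle of the heavy steel flap (70 x 92 x 18 mm, about 1.5 kg) in rad: 0 shut, about 0.34 with the lever down on its stop. It falls shut when the lever is let go.
- flap_lip (a point): Front edge of the lip (34 mm wide, 6 mm thick) on the flap's side toward the lever, above the lever's tip.
- prop (a joint): Position of the sliding safety prop in m: 0 to 0.006 at the start, with its 25 mm wide, 74 mm high block under the lever's bar, 0.042 pushed right out. It slides along the base plate's +y, away from the robot, with about 1.5 N of friction and stays where it is left. It no longer blocks the lever beyond 0.022.
- prop_handle (a point): Top centre of the prop's upright handle: a steel rod 12 mm thick with a black knob 18 mm across and 12 mm high (its top 95 mm above the worktop), 38 mm beyond the end of the lever's pad. Push it away from the robot, along the base plate's +y, from its robot side.
- vial: Bystander: capped vial 24 mm across, 56 mm high, standing on the base plate between fork and well on the robot's side. Origin under its centre.
- vial_far: Bystander: second capped vial 24 mm across, 56 mm high, likewise on the side away from the robot. Origin under its centre.
- timer: Bystander: bench timer 58 x 66 x 20 mm, to the right. Origin under its centre.
- weigh_tray: Bystander: small open square weighing tray 48 x 48 x 18 mm to the left. Origin under its centre.
- amber_bottle: Bystander: black-capped reagent bottle 56 mm across, 114 mm high, to the left. Origin under its centre.

How it is judged:
On the way, in this order (a step that is already met when the one before it is completed fails the run):
1. the prop is pushed clear of the lever while the flap is still shut (value of joint prop above 0.026 m and value of joint flap below 0.1 rad), for 0.2 s.
2. the lever is pressed down with the fingers and the flap is open (value of joint flap above 0.27 rad and contact force between the fingers and lever above 1 N), for 0.3 s.
At the end, for the whole second after the job is handed in: The prop is at least 26 mm out, the fingers press the lever with more than 1 N, the flap stands still at more than 0.27 rad, and the lever's pin lies in its fork (all of step 2 and value of joint prop above 0.026 m and velocity of joint flap between -0.05 and 0.05 rad/s and z of lever_pivot in the frame of unit between 0.056 and 0.074 m); the arm keeps its last pose, push and grip.
It fails at once if the flap is touched by the robot (contact force between any of the fingers, the arm and flap above 0.5 N).
It fails at once if the lever is lifted out of its fork (not (z of lever_pivot in the frame of unit below 0.074 m) or distance between lever_pivot and unit above 0.08 m).
It fails at once if the long end of the lever is lifted (z of lever_pad in the frame of unit above 0.125 m).
It fails at once if one of the things standing around is shifted by more than 20 mm or tipped (distance of any of vial, vial_far, timer, weigh_tray, amber_bottle from where it was at the start of the episode above 0.02 m or angle between any of vial, vial_far, timer, weigh_tray, amber_bottle's own z axis and vertical above 0.4 rad).
It also fails if it takes over 45 s, if anything falls off the work surface, if the arm or the gripper's body presses on something with over 40 N, if the wrist force passes 120 N, or if a joint passes its speed limit or range.

## Working session

There is one attempt and no reset: what is moved stays moved. The work goes in short steps, Python scripts to look and compute and a tool call to move; the robot and the scene stay as the last step left them, time stands still between calls to the robot, and variables do not carry over. Pictures are saved under pics/ and viewed, about 8 in all and at most 12, crops included, and the job is handed in when it is done.

Besides the shell and the picture viewer there is one more tool, called after "Request:" as a command line: name --pt "numbers of a row" for each row, then --argument value for the rest. carry_out: Moves the arm, as the interface text tells. Its arguments: {"type":"object","properties":{"moves":{"type":"array","items":{"type":"array","items":{"type":"number"}}},"squeeze":{"type":"number"}},"required":["moves"]}

```bash
mkdir -p pics; ls
python3 - <<'E'
from plant import *
import cv2
s=get_state(); print({k:s[k] for k in('time','eef_pos','tcp_rot','opening','contact_force')})
for n in('side','top'):
    cv2.imwrite(f'pics/{n}0.png',cv2.resize(read_camera(n),(800,600))); m=camera_model(n); print(n,m)
E
```

```text
pics
{'time': 0.0, 'eef_pos': array([ 0.16619317, -0.65359103,  0.24894696]), 'tcp_rot': array([-0.08772201,  0.70247731, -0.70080535,  0.08776298]), 'opening': 1.000101650772664, 'contact_force': array([-0.29361698,  0.02268299, -0.18021344])}
side {'camera_matrix': array([[474.08988213,   0.        , 255.01324627],
       [  0.        , 474.08988213, 187.62836357],
       [  0.        ,   0.        ,   1.        ]]), 'D': array([0.01909888, 0.        , 0.        , 0.        , 0.        ]), 'pose': array([[-0.90785261, -0.18516264,  0.37618937, -0.05737747],
       [-0.41917447,  0.37979677, -0.82464973,  1.39237995],
       [ 0.00981882, -0.90634938, -0.42241494,  0.70152392],
       [ 0.        ,  0.        ,  0.        ,  1.        ]])}
top {'camera_matrix': array([[353.90487138,   0.        , 249.24145012],
       [  0.        , 353.90487138, 196.72163638],
       [  0.        ,   0.        ,   1.        ]]), 'D': array([-0.01020033,  0.        ,  0.        ,  0.        ,  0.        ]), 'pose': array([[-1.61991738e-03, -9.96588653e-01,  8.25132287e-02,
         3.68204199e-01],
       [-9.99997895e-01,  1.71827191e-03,  1.12098779e-03,
         1.81213202e-01],
       [-1.25894387e-03, -8.25112391e-02, -9.96589339e-01,
         1.26596425e+00],
       [ 0.00000000e+00,  0.00000000e+00,  0.00000000e+00,
         1.00000000e+00]])}
```

View pics/top0.png

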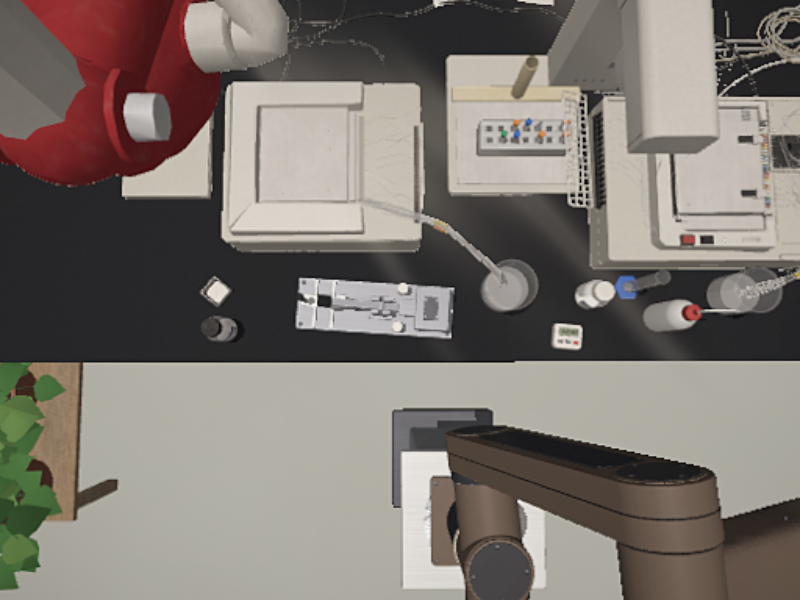

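View pics/side0.png

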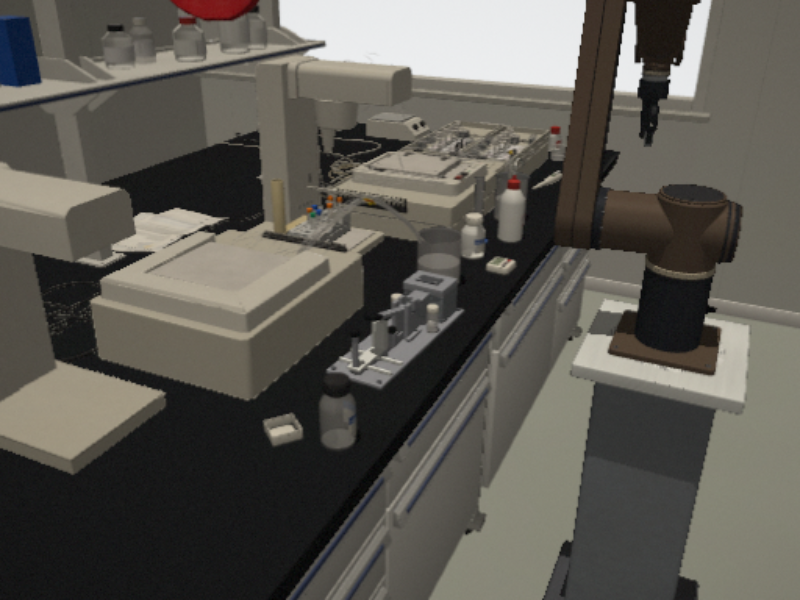

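The top view shows the unit at about (297–453, 278–338), with the dark pad and knob at its left end near (305–330, 297), the bottle at (219, 328), the tray at (215, 291), and the timer at (567, 336). The side view agrees. Next I'll zoom in on both crops.

```bash
cat > h.py <<'E'
import numpy as np, cv2
from plant import *
def ray(n,uv):
    m=camera_model(n); p=cv2.undistortPoints(np.array([[uv]],float),m['camera_matrix'],m['D'])[0,0]
    P=m['pose']; return P[:3,3],P[:3,:3]@np.array([p[0],p[1],1.])
def onz(n,uv,z):
    o,d=ray(n,uv); return o+d*(z-o[2])/d[2]
def proj(n,X):
    m=camera_model(n); P=np.linalg.inv(m['pose'])
    return cv2.projectPoints(np.array(X,float).reshape(-1,3),cv2.Rodrigues(P[:3,:3])[0],P[:3,3],m['camera_matrix'],m['D'])[0][:,0]
def tri(ua,ub):
    (a,d),(b,e)=ray('top',ua),ray('side',ub)
    s=np.linalg.lstsq(np.c_[d,-e],b-a,rcond=None)[0]; p,q=a+s[0]*d,b+s[1]*e
    return (p+q)/2,np.linalg.norm(p-q)
def crop(n,x0,y0,x1,y1,k,f):
    im=read_camera(n)[y0:y1,x0:x1]; cv2.imwrite(f,cv2.resize(im,None,fx=k,fy=k,interpolation=cv2.INTER_CUBIC))
E
python3 - <<'E'
from h import *
crop('top',180,170,300,225,6.6,'pics/tc.png'); crop('side',160,165,310,295,5,'pics/sc.png') if 0 else crop('side',200,165,310,250,7,'pics/sc.png')
im=read_camera('top'); g=cv2.cvtColor(im,cv2.COLOR_BGR2GRAY)
m=((g>90)*255).astype(np.uint8); m=cv2.morphologyEx(m,cv2.MORPH_CLOSE,np.ones((5,5)))
for c in cv2.findContours(m,0,2)[0]:
    r=cv2.minAreaRect(c)
    if 170<r[0][1]<225 and 120<r[0][0]<380 and r[1][0]*r[1][1]>60:
        print(r)
        if 220<r[0][0]<260:
            b=cv2.boxPoints(r); print(b); w=np.array([onz('top',p,.008) for p in b]); print(w, np.linalg.norm(np.diff(w,axis=0),axis=1))
E
```

```text
((362.5, 215.0), (16.0, 19.0), 90.0)
((142.5, 209.5), (17.0, 15.0), 0.0)
((239.37168884277344, 196.42477416992188), (99.77852630615234, 33.392547607421875), 3.814074993133545)
[[188.4823  209.76549]
 [190.70355 176.44688]
 [290.26108 183.08406]
 [288.03983 216.40266]]
[[0.42616566 0.39886789 0.008     ]
 [0.54566517 0.39240154 0.008     ]
 [0.52106895 0.0357755  0.008     ]
 [0.40200611 0.04499211 0.008     ]] [0.11967434 0.35747322 0.11941903]
((137.41802978515625, 186.09835815429688), (14.596205711364746, 14.724241256713867), 39.80556869506836)
```

View pics/tc.png

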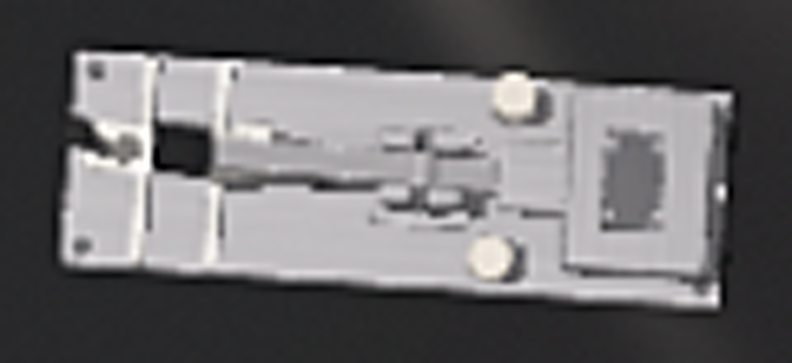

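View pics/sc.png

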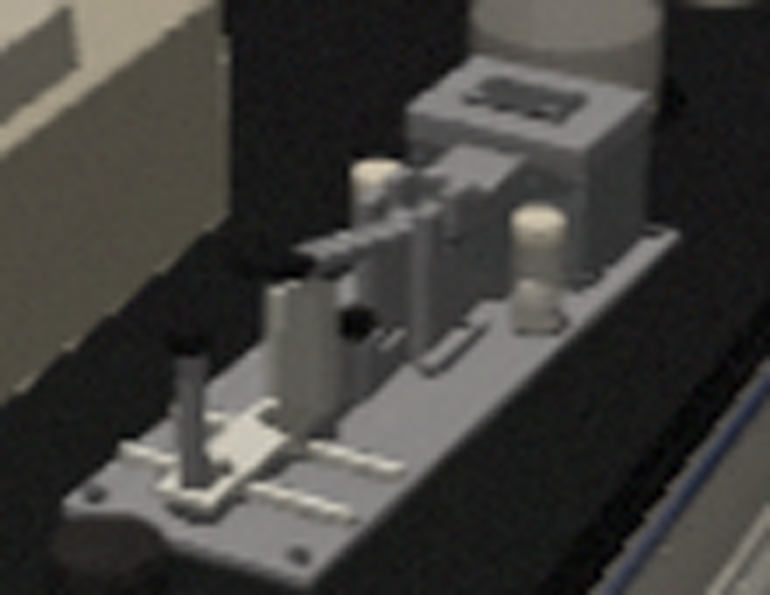

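Run:
```python
from h import *
O=np.array([.4729,.206,0]);ux=np.array([-.069,-.9976,0]);uy=np.array([.9976,-.069,0])
U=lambda p:np.round([(p-O)@ux,(p-O)@uy,p[2]],4)
for n,a,b in(('pad',(182,148),(285,265)),('knob',(90,133),(187,340)),('vialN',(490,257),(538,215)),('vialF',(515,97),(376,165))):
    a=np.array(a)/6.6+[180,170];b=np.array(b)/7+[200,165]
    p,e=tri(a,b);print(n,p.round(4),U(p),round(e,4))
print('pad@.104',onz('top',(207.6,192.4),.104),U(onz('top',(207.6,192.4),.104)))
print('bottle',U(onz('top',(212/800*512,325*.64),.114)),'tray',U(onz('top',(137.4,186.1),.018)))
W=lambda x,y,z:O+x*ux+y*uy+[0,0,z]
for n in('top','side'):print(n,proj(n,[W(-121,0,104)/1 if 0 else W(-.121,0,.104),W(-.172,0,.095),W(-.172,.0,.03)]))
im=read_camera('side'); print(cv2.cvtColor(im,6)[207:222,218:236]); 
print(cv2.cvtColor(read_camera('top'),6)[183:200,188:202])
```

```text
pad [0.4778 0.3202 0.0956] [-0.1142 -0.0029  0.0956] 0.0039
knob [0.4911 0.3706 0.0818] [-0.1655  0.0068  0.0818] 0.0051
vialN [0.4269 0.1659 0.061 ] [ 0.0432 -0.0431  0.061 ] 0.0015
vialF [0.5106 0.1531 0.0626] [0.0502 0.0413 0.0626] 0.0034
pad@.104 [0.47895156 0.31986376 0.104     ] [-0.114  -0.0018  0.104 ]
bottle [-0.3431 -0.0694  0.114 ] tray [-0.3755  0.0113  0.018 ]
top [[205.53166244 191.71041628]
 [190.58864277 190.94588759]
 [193.67042538 192.77542645]]
side [[237.89535144 200.81328009]
 [228.41160952 210.99626362]
 [228.73154451 231.60698066]]
[[ 65  31  24  26  24  22  26  25  23  28  27  22  25  26  24  24  25  26]
 [ 33  22  23  23  22  23  20  24  24  25  24  22  23  26  26  21  23  24]
 [ 26  23  23  25  23  19  28  25  24  22  24  21  23  24  24  28  24  23]
 [ 25  19  22  24  21  24  21  23  21  25  23  23  25  26  25  23  21  26]
 [ 24  25  26  27  25  24  23  25  20  23  20  22  23  26  24  23  22  21]
 [ 24  25  22  25  25  21  17  20  22  21  19  20  15  26  24  26  27  26]
 [ 24  24  24  27  25  21  13  15   9  15   9  11  17  26  26  27  23  23]
 [ 24  27  26 
[... 890 characters left out ...]
7  39  46  54 106 183 230 218 213 198 191 178 199]
 [ 39  40  48  48  38  31 167 255 242 239 240 241 237 242]
 [ 41  40  51  50  48  31  80 187 241 245 167 169 198 254]
 [ 40  37  36  41  33  19  41  81 147 172 121 121 134 204]
 [ 39  28  94 166  99  72  49  55  85 128 128 127 119 178]
 [ 38  26 128 219 216 246 191  82 114 123 124 121 113 176]
 [ 36  30 136 213 194 251 244 240 243 227 110 164 238 241]
 [ 37  32 129 209 191 196 180 194 214 217 208 232 251 253]
 [ 35  34 128 207 194 188 183 186 192 194 197 201 218 241]
 [ 35  48 139 205 194 192 192 191 191 190 189 183 197 235]
 [ 33  58 148 204 195 192 191 192 191 191 190 184 199 235]
 [ 31  86 176 204 197 195 193 194 193 193 192 188 204 236]]
```

Run:
```python
from h import *
from scipy.spatial.transform import Rotation as R
s=get_state();M=R.from_quat(s['tcp_rot']).as_matrix();print(M.round(3),s['time'],s['qpos'].round(3))
for c in 'xyz': print(c,M[:,'xyz'.index(c)].round(3), np.degrees(np.arctan2(M[1,'xyz'.index(c)],M[0,'xyz'.index(c)])))
```

```text
[[-0.969 -0.     0.246]
 [-0.246  0.001 -0.969]
 [-0.    -1.    -0.001]] 0.35 [-1.472  0.287  1.577  0.     1.279 -0.15 ]
x [-0.969 -0.246 -0.   ] -165.74431247115112
y [-0.     0.001 -1.   ] 94.36001954388502
z [ 0.246 -0.969 -0.001] -75.74430870629101
```

Request:
carry_out --pt "0 -0.179 0 0 -0.012 0 1" --pt "0 -0.179 0 0 -0.012 0 1" --pt "0 -0.179 0 0 -0.012 0 1" --pt "0 -0.179 0 0 -0.012 0 1" --pt "0 -0.179 0 0 -0.012 0 1" --pt "0 -0.179 0 0 -0.012 0 1" --pt "0 -0.179 0 0 -0.012 0 1" --squeeze 20

```text
time: 1.23
eef_pos: [0.1662, -0.6541, 0.3347]
tcp_rot: [-0.484, 0.516, -0.515, 0.484]
contact_force: [1.1, -0.5, -0.3]
opening: -0.004
```

Request:
carry_out --pt "0 0 0 -0.04 0 0.033 1" --pt "0 0 0 -0.04 0 0.033 1" --pt "0 0 0 -0.04 0 0.033 1" --pt "0 0 0 -0.04 0 0.033 1" --pt "0 0 0 -0.04 0 0.033 1" --pt "0 0 0 -0.04 0 0.033 1" --pt "0 0 0 -0.04 0 0.033 1" --pt "0 0 0 -0.04 0 0.033 1"

```text
time: 2.22
eef_pos: [0.4526, -0.3518, 0.3346]
tcp_rot: [0.482, -0.517, 0.517, -0.482]
contact_force: [0.7, -0.7, -0.5]
opening: 0.005
```

Request:
carry_out --pt "0 0 0 -0.05 0 0.004 1" --pt "0 0 0 -0.05 0 0.004 1" --pt "0 0 0 -0.05 0 0.004 1" --pt "0 0 0 -0.05 0 0.004 1" --pt "0 0 0 -0.05 0 0.004 1" --pt "0 0 0 -0.05 0 0.004 1" --pt "0 0 0 -0.05 0 0.004 1"

```text
time: 3.1
eef_pos: [0.5037, -0.0043, 0.3346]
tcp_rot: [0.482, -0.517, 0.517, -0.483]
contact_force: [1.2, -1.1, -0.9]
opening: -0.0
```

Request:
carry_out --pt "0 0 0 -0.047 0.01 -0.011 1" --pt "0 0 0 -0.047 0.01 -0.011 1" --pt "0 0 0 -0.047 0.01 -0.011 1" --pt "0 0 0 -0.047 0.01 -0.011 1" --pt "0 0 0 -0.047 0.01 -0.011 1" --pt "0 0 0 -0.047 0.01 -0.011 1" --pt "0 0 0 -0.047 0.01 -0.011 1" --pt "0 0 0 -0.047 0.01 -0.011 1"

```text
time: 4.1
eef_pos: [0.4414, 0.3768, 0.2543]
tcp_rot: [0.482, -0.517, 0.517, -0.483]
contact_force: [0.3, -1.1, 1.5]
opening: -0.002
```

Run:
```python
from h import *
crop('top',150,150,300,240,5,'pics/t2.png'); crop('side',180,120,310,250,4.6,'pics/s2.png')
s=get_state();p=s['eef_pos'];print(p,proj('top',p-[0,0,.019]),proj('side',p-[0,0,.019]))
```

```text
[0.43999252 0.37840525 0.25274832] [[182.2331903  201.49570917]] [[242.93616856 166.95688566]]
```

View pics/s2.png

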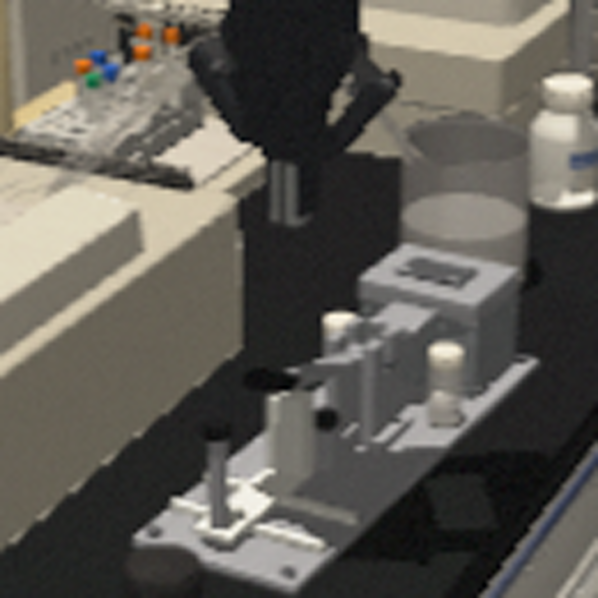

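View pics/t2.png

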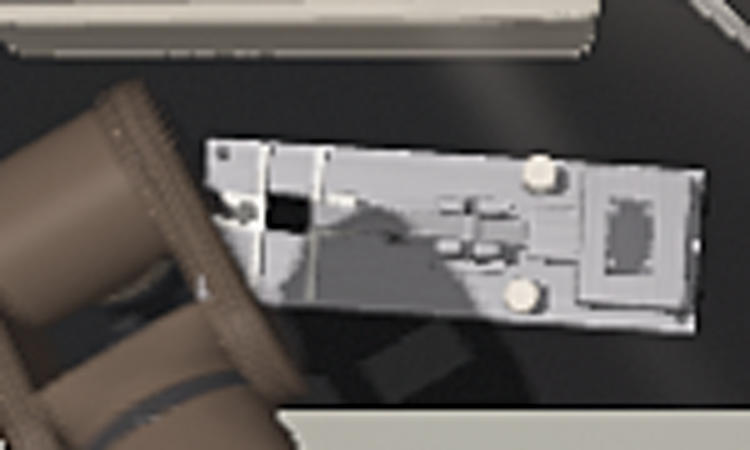

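Run:
```python
from h import *
s=get_state();p=s['eef_pos'];print(p,s['time'])
for z in(.083,.089,.095):print(onz('side',(227.2,213.8),z))
print(tri((150+215/5,150+197/5),(227.2,213.8)))
print('pad',onz('side',(180+270/4.6,120+378/4.6),.104), onz('top',(150+287/5,150+213/5),.104))
```

```text
[0.43999252 0.37840525 0.25274832] 4.2
[0.49080252 0.37362449 0.083     ]
[0.48548489 0.38350694 0.089     ]
[0.48016726 0.39338939 0.095     ]
(array([0.49150256, 0.37182441, 0.08192652]), np.float64(0.0004806917452703476))
pad [0.47542223 0.33332962 0.104     ] [0.47829006 0.32051839 0.104     ]
```

Request:
carry_out --pt "0 0 0 0 0.04 0 1" --pt "0 0 0 0 0.04 0 1" --pt "0 0 0 0 0.04 0 1" --pt "0 0 0 0 0.03 0 1" --pt "0 0 0 0 0.012 0 1" --pt "0 0 0 0 0 0 1"

```text
time: 4.95
eef_pos: [0.4419, 0.3749, 0.0922]
tcp_rot: [-0.483, 0.517, -0.517, 0.482]
contact_force: [0.8, -0.4, -0.1]
opening: -0.001
```

Request:
carry_out --pt "0 0 0 0 0 0.008 1" --pt "0 0 0 0 0 0.008 1" --pt "0 0 0 0 0 0.008 1" --pt "0 0 0 0 0 0.008 1" --pt "0 0 0 0 0 0 1"

```text
time: 5.58
eef_pos: [0.4746, 0.373, 0.0924]
tcp_rot: [0.482, -0.517, 0.517, -0.483]
contact_force: [0.7, 0.4, -0.4]
opening: 0.002
```

Request:
carry_out --pt "0 0 0 0 0 0.005 1" --pt "0 0 0 0 0 0.005 1" --pt "0 0 0 0 0 0.005 1" --pt "0 0 0 0 0 0.005 1"

```text
time: 6.08
eef_pos: [0.4939, 0.3716, 0.0921]
tcp_rot: [-0.483, 0.517, -0.517, 0.482]
contact_force: [-2.1, 0.2, 0.0]
opening: -0.003
```

Run:
```python
from h import *
crop('side',180,120,310,250,4.6,'pics/s3.png')
print(get_state()['eef_pos'],get_state()['contact_force'])
```

```text
[0.49452938 0.37152044 0.09223468] [-1.41081479  0.5704824  -0.9384063 ]
```

View pics/s3.png

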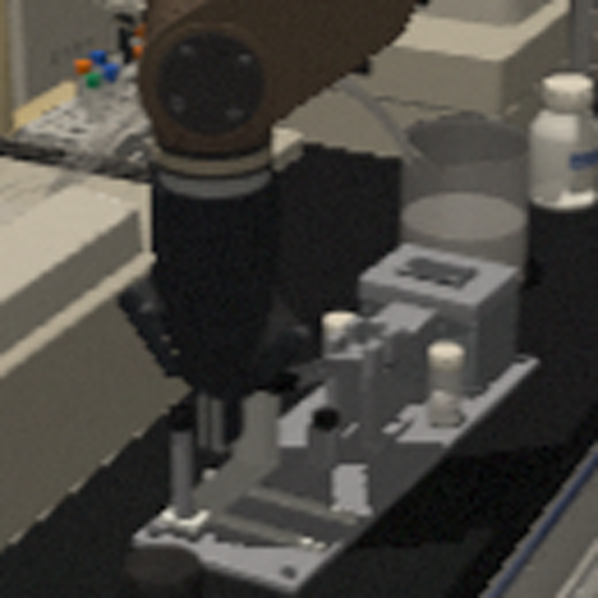

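The handle has moved from (217, 435) to about (181, 420), so the prop is sliding. I'll keep pushing to the end stop.

Request:
carry_out --pt "0 0 0 0 0 0.004 1" --pt "0 0 0 0 0 0.004 1" --pt "0 0 0 0 0 0.002 1" --pt "0 0 0 0 0 0 1"

```text
time: 6.62
eef_pos: [0.504, 0.3709, 0.0923]
tcp_rot: [0.482, -0.517, 0.517, -0.483]
contact_force: [-0.1, -0.0, -0.7]
opening: 0.004
```

Request:
carry_out --pt "0 0 0 0 0 0.002 1" --pt "0 0 0 0 0 0.002 1" --pt "0 0 0 0 0 0.002 1"

```text
time: 7.0
eef_pos: [0.5053, 0.3709, 0.092]
tcp_rot: [-0.486, 0.52, -0.514, 0.479]
contact_force: [-17.5, -0.4, 9.6]
opening: -0.003
```

Request:
carry_out --pt "0 0 0 0 0 -0.015 1" --pt "0 0 0 0 0 -0.025 1" --pt "0 0 0 0 -0.04 0 1" --pt "0 0 0 0 -0.04 0 1" --pt "0 0 0 0.025 0 0.008 1" --pt "0 0 0 0.025 0 0.008 1" --pt "0 0 0 0 0 0 1"

```text
time: 7.88
eef_pos: [0.4831, 0.3213, 0.1729]
tcp_rot: [0.481, -0.517, 0.518, -0.483]
contact_force: [-0.5, -0.5, -0.3]
opening: -0.002
```

Run:
```python
from h import *
crop('side',180,120,310,250,4.6,'pics/s4.png')
p=get_state()['eef_pos'];print(p,get_state()['contact_force'],(proj('side',[p-[0,0,.019],[p[0],p[1],.104]])-[180,120])*4.6)
```

```text
[0.4827861  0.32207744 0.17270467] [ 0.62394405  0.63157873 -0.35975281] [[267.03991328 294.53420019]
 [267.4677594  368.21071306]]
```

View pics/s4.png

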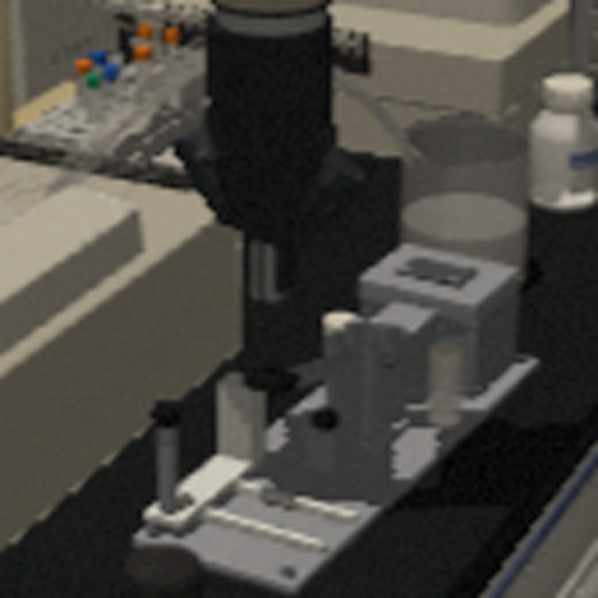

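The prop block now stands clear of the bar, with its handle upright at (167, 410). The pad is at (273, 378), and my predicted landing point is about 4 mm too far out, so I'll correct that and descend.

Request:
carry_out --pt "0 0 0 0 0.02 -0.004 1" --pt "0 0 0 0 0.02 0 1" --pt "0 0 0 0 0.008 0 1" --pt "0 0 0 0 0.008 0 1" --pt "0 0 0 0 0.008 0 1" --pt "0 0 0 0 0 0 1"

```text
time: 8.68
eef_pos: [0.4787, 0.3228, 0.1083]
tcp_rot: [0.482, -0.517, 0.517, -0.483]
contact_force: [0.6, 1.4, 3.1]
opening: -0.003
```

Request:
carry_out --pt "0 0 0 -0.001 0.006 0 1" --pt "0 0 0 -0.001 0.006 0 1" --pt "0 0 0 -0.001 0.006 0 1" --pt "0 0 0 0 0.006 0 1" --pt "0 0 0 0 0.006 0 1" --pt "0 0 0 0 0.006 0 1" --pt "0 0 0 0 0.005 0 1" --pt "0 0 0 0 0 0 1"

```text
time: 9.68
eef_pos: [0.478, 0.325, 0.0663]
tcp_rot: [-0.483, 0.517, -0.517, 0.482]
contact_force: [0.6, 0.4, 1.6]
opening: 0.001
```

Run:
```python
from h import *
crop('side',180,120,310,250,4.6,'pics/s5.png')
s=get_state();print(s['eef_pos'],s['contact_force'],s['time'])
```

```text
[0.47796339 0.32497861 0.06645307] [-0.30171945 -0.45476519  0.40849438] 9.725
```

View pics/s5.png

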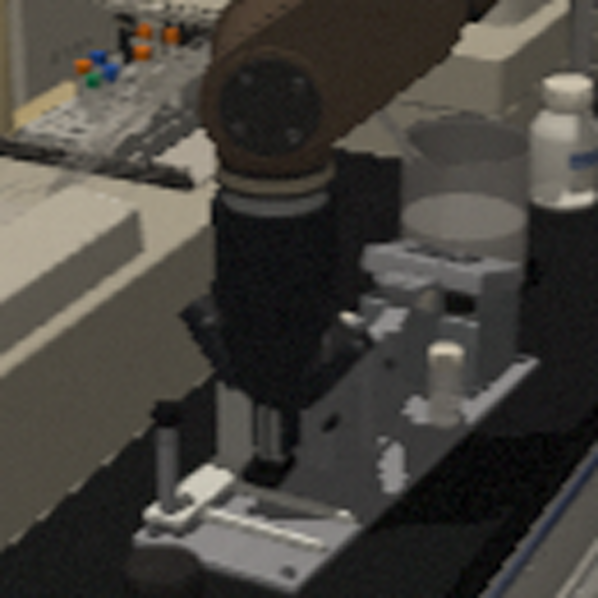

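The flap is visibly rising, with the pad under the fingertips at (268, 465). I'll go on down to the stop.

Request:
carry_out --pt "0 0 0 0 0.002 0 1" --pt "0 0 0 0 0.002 0 1" --pt "0 0 0 0 0 0 1"

```text
time: 10.1
eef_pos: [0.4786, 0.3254, 0.0636]
tcp_rot: [0.483, -0.517, 0.517, -0.482]
contact_force: [-1.6, -1.5, 3.9]
opening: -0.004
```

Request:
carry_out --pt "0 0 0 0 0.001 0 1" --pt "0 0 0 0 0.001 0 1" --pt "0 0 0 0 0 0 1"

```text
time: 10.48
eef_pos: [0.4788, 0.3254, 0.0628]
tcp_rot: [0.483, -0.517, 0.517, -0.482]
contact_force: [-2.7, -3.9, 10.2]
opening: 0.0
```

Request:
carry_out --pt "0 0 0 0 0 0 1" --pt "0 0 0 0 0 0 1" --pt "0 0 0 0 0 0 1" --pt "0 0 0 0 0 0 1"

```text
time: 10.98
eef_pos: [0.4788, 0.3254, 0.0628]
tcp_rot: [0.483, -0.517, 0.517, -0.482]
contact_force: [-2.6, -4.3, 10.2]
opening: 0.001
```

Run:
```python
from h import *
crop('side',180,120,310,250,4.6,'pics/s6.png')
s=get_state();print(s['eef_pos'],s['contact_force'],s['time'])
```

```text
[0.47882381 0.32540938 0.06277085] [-3.90679425 -4.61326421  9.81068394] 11.025
```

View pics/s6.png

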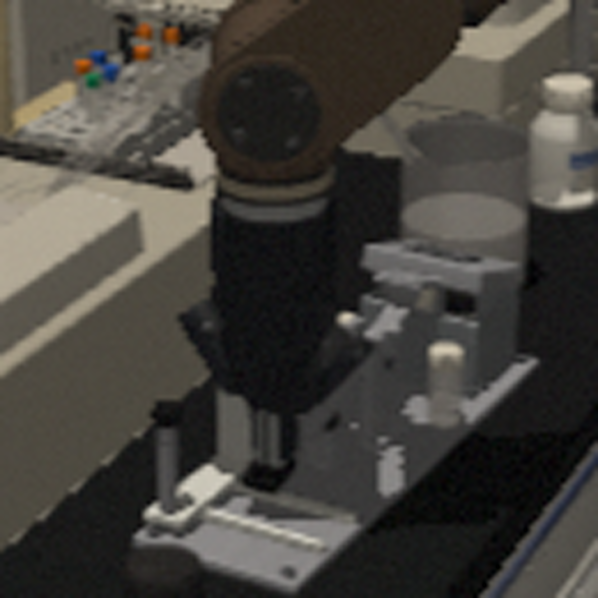

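```bash
python3 -c "
from plant import *
print(sign_off()); s=get_state(); print(s['time'],s['contact_force'])"
```

```text
the job is handed in; nothing more can be done
None
the job is handed in; nothing more can be done
```

I pushed the prop out by its handle to its end stop, then pressed the lever down onto its stop. I handed the job in at about 11 s, still holding the lever down with the flap open.

**Prop:** the force jumped to about 17 N at the end of travel. The pictures show the block clear of the bar and the handle upright.

**Lever and flap:** in the last check the arm stood still at TCP z = 0.063 m and pressed with about 10 N. That is about 63 mm below my estimate of first contact, against a full stroke of about 65 mm. The last picture shows the flap open. I did not measure its angle; from the travel I put it at 0.3 rad or more.

**Things around:** the vials looked unmoved in the last picture. It did not cover the timer, tray or most of the amber bottle, so I did not check those again.

**Disagreements:**
- The two views differed by about 5 to 13 mm on the pad position. I settled it with a close look and a 4 mm correction.
- At the end there was also a steady sideways force of about 5 to 6 N, which I did not explain. It is probably friction on the sloping pad.

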